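Scrub out the tall steel shell with the long brush

TASK

Take the long-handled brush out of its square stand and scrub the inside of the taller of the two open steel shells: push the bristles down to its bottom three times, drawing them up to about the mouth between strokes. Then stand the brush upright in its square stand again and let go. Leave the shells standing where they are, keep the brush out of the short shell, and do not disturb the other things on the bench.

Things in the scene. Friction and masses are not known exactly. Their poses are not given: they have to be found in the camera images.
- brush: Long round cleaning brush, 220 mm tall, loose, about 0.18 kg (may vary), standing upright on its flat foot in the square stand. From its foot up: a stiff, solid dark bristle head 48 mm across and 60 mm tall (does not bend; flat foot 44 mm across), a bare 10 mm steel stem from 60 to 140 mm, a pale wooden handle 20 mm across from 146 to 214 mm. Origin at the centre of its foot, z along the brush towards the handle.
- brush_foot (a point): The centre of the flat foot of the bristle head (same point as the brush's origin).
- brush_handle (a point): On the brush's axis in the middle of the wooden handle, 180 mm above the foot; a good place to grip it from above, any way round.
- brush_stand: Low square open-topped dark steel stand, fixed to the bench: 76 by 76 mm outside, 66 by 66 mm inside, 36 mm tall, on a 98 mm square flange; the brush stands on its inner floor, 5 mm above the bench. Origin under its centre on the bench, z up, x and y along its sides.
- stand_floor (a point): Centre of the stand's inner floor, 5 mm above the bench.
- tall_shell: The taller open-topped round steel shell, loose, about 0.8 kg: 74 mm across outside, 66 mm across inside, 110 mm tall, inner floor 6 mm above the bench. Standing upright. Origin at the centre of its underside, z up.
- tall_shell_floor (a point): Centre of the tall shell's inner floor, 6 mm above the bench, axes as the shell's.
- tall_shell_mouth (a point): Centre of the tall shell's mouth, 110 mm above the bench.
- short_shell: The shorter open-topped round steel shell, loose, about 0.5 kg: the same diameters but only 65 mm tall. Not to be brushed. Origin at the centre of its underside, z up.
- spanner: Steel spanner 170 mm long lying on the bench, a bystander; origin under it.
- screwdriver: Screwdriver 200 mm long lying on the bench, a bystander; origin under it.
- hammer: Hammer 280 mm long lying on the bench, a bystander; origin under it.
- hole_saw_a: Dark steel ring (hole saw), 60 mm across, 40 mm tall, a bystander; origin at its underside.
- hole_saw_b: Dark steel ring (hole saw), 48 mm across, 36 mm tall, a bystander; origin at its underside.
- copper_elbow: Bent piece of 22 mm copper pipe about 100 mm long lying on the bench, a bystander; origin under it.

How it is judged:
On the way, in this order (a step that is already met when the one before it is completed fails the run):
1. bristles at the bottom of the tall shell (first time): foot of the brush inside it and less than 15 mm above its inner floor (horizontal distance between brush_foot and tall_shell_floor below 0.03 m and z of brush_foot in the frame of tall_shell_floor between -0.01 and 0.015 m), for 0.1 s.
2. brush drawn up again: its foot more than 35 mm above the tall shell's inner floor (z of brush_foot in the frame of tall_shell_floor above 0.035 m), for 0.05 s.
3. bristles at the bottom of the tall shell (second time): foot of the brush inside it and less than 15 mm above its inner floor (all of step 1), for 0.1 s.
4. brush drawn up again: its foot more than 35 mm above the tall shell's inner floor (z of brush_foot in the frame of tall_shell_floor above 0.035 m), for 0.05 s.
5. bristles at the bottom of the tall shell (third time): foot of the brush inside it and less than 15 mm above its inner floor (all of step 3), for 0.1 s.
At the end, for the whole second after the job is handed in: The brush stands released and at rest in its square stand: foot within 28 mm of the stand's centre and less than 12 mm above its floor, less than 0.2 rad from upright. Both shells stand upright (within 0.1 rad), within 50 mm of where they started (horizontal distance between brush_foot and stand_floor below 0.028 m and z of brush_foot in the frame of stand_floor below 0.012 m and angle between brush's own z axis and vertical below 0.2 rad and linear speed of brush below 0.03 m/s and angle between each of tall_shell, short_shell's own z axis and vertical below 0.1 rad and distance of each of tall_shell, short_shell from where it was at the start of the episode below 0.05 m); the robot touches nothing.
It fails at once if the brush goes into the short shell (horizontal distance between brush_foot and short_shell below 0.028 m and z of brush_foot in the frame of short_shell below 0.05 m).
It fails at once if a shell is pushed more than 50 mm or knocked over (distance of any of tall_shell, short_shell from where it was at the start of the episode above 0.05 m or angle between any of tall_shell, short_shell's own z axis and vertical above 0.5 rad).
It fails at once if a hole saw is pushed more than 50 mm or knocked over (distance of any of hole_saw_a, hole_saw_b from where it was at the start of the episode above 0.05 m or angle between any of hole_saw_a, hole_saw_b's own z axis and vertical above 0.5 rad).
It fails at once if the spanner, screwdriver, hammer or copper elbow is shoved more than 50 mm (distance of any of spanner, screwdriver, hammer, copper_elbow from where it was at the start of the episode above 0.05 m).
It also fails if it takes over 67 s, if anything falls off the work surface, if the arm or the gripper's body presses on something with over 40 N, if the wrist force passes 120 N, or if a joint passes its speed limit or range.

ROBOT

A 6-joint arm with a two-finger parallel gripper is mounted at the origin on the work surface. World frame = base frame: x ahead of the robot, y to its left, z up, the work surface at z = 0. Lengths are in m, angles in rad, forces in N, time in s.
With the tool pointing down it reaches from about 0.25 to 0.775 m from the base axis. Payload 8.9 kg.
Tool frame: the origin (TCP) lies midway between the tips of the shut fingers; the grasp point (between the pads) lies 19 mm behind it; z points along the fingers, y is the line along which they close (so a half turn about z gives the same grasp; the last joint's range is limited). The gripper opens to 85 mm and grips with 20 to 120 N. Pads are 22 mm wide; open, the fingers measure 114 mm over their backs; the gripper's body (76 mm by 85 mm) begins 54 mm behind the grasp point. The pads swing forward as they close: fully open they stand 13 mm farther back than shut.
Start: joints at [-1.319, 0.291, -0.153, 1.127, 0, 1.431], TCP at [0.2, -0.485, 0.231] pointing down, gripper open.
Joint ranges: [-2.52, 2.52], [-0.91, 1.74], [-1.3, 1.37], [-1.96, 2.02], [-1.52, 1.47], [-3.14, 3.14]. Speed limits (rad/s): [2.22, 2.22, 2.79, 3.14, 3.14, 3.14].

INTERFACE

Orientations are given as [roll, pitch, yaw] about the fixed x, y, z axes, in that order (R = Rz(yaw) Ry(pitch) Rx(roll)).
In Python, from cell import telemetry, grab_frame, hand_in, models gives the robot as it stands.
- The arm moves only by the tool step_arm, never from a script. Its argument "motion" is a list of rows, each a list of 7 numbers: the shift along the world's x, y, z normalised to -1 to 1, where 1 is 2 cm, then the turn, a rotation vector about the world's x, y, z normalised to -1 to 1, where 1 is 60 degrees, then the closure, from -1 (fully open) to 1 (shut), so that 0 is half open. A call has 1 to 10 rows; each row shifts and turns the commanded pose from where the row before left it; what a row does not reach is not made up. A row lasts 1/8 s, in which the tool goes at most 62.5 mm and 10.7 degrees, less where a joint would pass 70% of its speed; a pose out of reach is approached as far as the arm can. A call with a number of a shift or a turn outside -1 to 1 is refused whole. A call with a gripper value outside its range is refused whole. The fingers move at their own pace and stop on an object; "force" is the grip in N (left out, the last holds). Time passes only in rows, so rows that do not move let the fingers close. It gives the time, the measured TCP pose, the force, the opening and the grip force at its end, in the units of the state.
- telemetry.sense(): the state, without advancing time (a new reading comes with each control period).
- grab_frame(name): name is "scene" or "top" or "wrist"; returns a dict with "pixels" (400x640x3 uint8, blue, green, red), "range_z" (400x640 float32, m along the optical axis (not along the pixel's ray), 0 where there is no reading), "intrinsics" (3x3 intrinsics, pixels), "origin" and "attitude" of the camera in the world. Camera axes: x right, y up, looking along -z (the intrinsics and any distortion apply to the point x, -y, -z); pixel columns grow to the right and rows downward; lengths in m; the calibration is good to about 2 mm. The wrist camera is an equidistant fisheye: a pixel r from the principal point sees the ray r / f radians off the axis. A picture is of the moment at which its call begins.
- hand_in(): hands the job in; it is judged then, once.
Trained networks look in a picture, given as the dict that the camera call returned (one of the last four; its "shot" number tells which), for a name from the list of things; names that differ only in an ending like _2 or _b are one class to them, and where a whole thing is asked for, a point or a joint stands for the part that bears it (a point fixed in the world has none). Each returns a list of dicts, best first, with "conf" (0 to 1); they miss things now and then, are a little off and sometimes report something else, mostly with a low value. They report only what shows in the picture. A call takes as long as a camera call.
- models.spot_in(picture, label): "point" ([x, y, z] in m, in world coordinates, good to about 4 mm: the middle of the surface that is visible of it).
- models.mark_of(picture, label): "point" ([x, y, z] in m, in world coordinates, good to about 4 mm: a listed point, or the origin of a listed thing).
The state is a dict: "t": time; "qpos": joint angles; "joint_velocities": joint speeds; "effort": joint torques, N m; "ee_pos": TCP position; "orientation": TCP orientation; "contact_force": force on the tool from outside, world axes, zero at the start; "ft_torque": the same for the moment, N m; "finger_gap": finger opening in m; "finger_force": force on a finger pad.
Only numpy, scipy, OpenCV 4.12 (cv2) and the standard library are available. Lean on these libraries where they do the work, as an engineer would, in place of code of your own. Each camera call takes 0.05 s, during which the arm holds its last target. There are 200 camera calls.

## Working session

There is one attempt and no reset: what is moved stays moved. The work goes in short steps, Python scripts to look and compute and a tool call to move; the robot and the scene stay as the last step left them, time stands still between calls to the robot, and variables do not carry over. Pictures are saved under pics/ and viewed, at most 10 in all, crops included, and the job is handed in when it is done.

Besides the shell and the picture viewer there is one more tool, called after ">>>" as name([rows], argument=value, ...), one row to a line, values as JSON. step_arm: Moves the arm, as the interface text tells. Scaled input: -1 to 1 covers 2 cm each way for a shift and 60 degrees each way for a turn. Its arguments: {"type":"object","properties":{"motion":{"type":"array"},"force":{"type":"number"}},"required":["motion"]}

```bash
mkdir -p pics
python3 - <<'E'
from cell import telemetry, grab_frame, models
import cv2, numpy as np
s=telemetry.sense(); print(s['t'],s['ee_pos'],s['orientation'],s['finger_gap'])
for n in ['top','scene']:
    p=grab_frame(n); cv2.imwrite(f'pics/{n}1.png',p['pixels'])
    for l in ['brush_foot','brush_handle','stand_floor','tall_shell','tall_shell_mouth','short_shell','hole_saw_a','hammer','copper_elbow','spanner','screwdriver']:
        print(n,l,[(np.round(d['point'],3).tolist(),round(d['conf'],2)) for d in models.mark_of(p,l)[:3]])
E
```

```text
0.0 [ 0.1998974  -0.48497736  0.23073695] [-3.14030188e+00 -1.67581945e-04  3.90825246e-01] 0.0852917721602987
top brush_foot [([0.493, -0.246, 0.008], 0.65), ([0.351, 0.124, 0.004], 0.19)]
top brush_handle [([0.496, -0.245, 0.185], 0.59)]
top stand_floor [([0.499, -0.245, 0.005], 0.55), ([0.498, -0.246, 0.002], 0.54)]
top tall_shell [([0.559, 0.22, 0.004], 0.64)]
top tall_shell_mouth [([0.555, 0.225, 0.107], 0.74)]
top short_shell [([0.585, 0.023, -0.002], 0.77)]
top hole_saw_a [([0.703, 0.171, -0.004], 0.71), ([0.649, 0.313, -0.0], 0.68), ([0.496, -0.247, 0.003], 0.42)]
top hammer [([0.7, -0.079, 0.0], 0.91), ([0.493, -0.248, 0.007], 0.45)]
top copper_elbow [([0.351, 0.121, 0.001], 0.8), ([0.519, 0.119, 0.005], 0.56), ([0.559, 0.222, 0.004], 0.17)]
top spanner [([0.52, 0.12, 0.001], 0.63)]
top screwdriver [([0.52, -0.126, -0.002], 0.6)]
scene brush_foot [([0.496, -0.245, 0.007], 0.73), ([0.355, 0.119, -0.001], 0.67)]
scene brush_handle [([0.495, -0.247, 0.188], 0.7)]
scene stand_floor [([0.495, -0.248, 0.005], 0.62)]
scene tall_shell [([0.562, 0.223, -0.0], 0.92)]
scene tall_shell_mouth [([0.564, 0.219, 0.108], 0.64), ([0.495, -0.245, 0.004], 0.51), ([0.559, 0.223, 0.003], 0.37)]
scene short_shell [([0.587, 0.028, -0.0], 0.77), ([0.648, 0.314, -0.002], 0.62), ([0.522, -0.124, 0.001], 0.24)]
scene hole_saw_a [([0.704, 0.174, -0.003], 0.69), ([0.65, 0.316, 0.0], 0.55)]
scene hammer [([0.698, -0.08, -0.004], 0.93)]
scene copper_elbow [([0.356, 0.118, -0.002], 0.62)]
scene spanner [([0.52, 0.123, 0.0], 0.6), ([0.524, -0.125, 0.005], 0.37)]
scene screwdriver [([0.52, -0.128, 0.003], 0.65), ([0.583, 0.025, 0.002], 0.49)]
```

```bash
cat > h.py <<'E'
import numpy as np
def cloud(p):
    K=np.array(p['intrinsics']);z=p['range_z'];v,u=np.mgrid[:400,:640]
    c=np.stack([(u-K[0,2])*z/K[0,0],-(v-K[1,2])*z/K[1,1],-z],-1)
    A=np.array(p['attitude'])
    if A.shape!=(3,3):
        print('att',A); from scipy.spatial.transform import Rotation as R; A=R.from_euler('xyz',A).as_matrix()
    w=c@A.T+np.array(p['origin']); w[z==0]=np.nan; return w
def near(w,x,y,r,z0,z1):
    q=w.reshape(-1,3); return q[(np.hypot(q[:,0]-x,q[:,1]-y)<r)&(q[:,2]>z0)&(q[:,2]<z1)]
def fit(q):
    a,b,c=np.linalg.lstsq(np.c_[2*q[:,:2],np.ones(len(q))],(q[:,:2]**2).sum(1),rcond=None)[0]
    return np.round([a,b,np.sqrt(c+a*a+b*b),q[:,2].mean(),len(q)],4)
E
python3 - <<'E'
from h import *; from cell import grab_frame
for n in ['top','scene']:
    w=cloud(grab_frame(n))
    print(n,'tall',fit(near(w,.56,.222,.05,.1,.12)),'short',fit(near(w,.586,.025,.05,.058,.072)))
    q=near(w,.496,-.246,.03,.205,.24); print('brushtop',q.mean(0),q.min(0),q.max(0),len(q))
    q=near(w,.496,-.246,.07,.03,.042); print('stand',(q.min(0)+q.max(0))/2,q.min(0),q.max(0),len(q))
E
```

```text
att [ 0.13807121 -0.006728   -1.59331655]
top tall [5.561e-01 2.221e-01 3.480e-02 1.082e-01 1.780e+02] short [5.835e-01 2.890e-02 3.470e-02 6.390e-02 1.470e+02]
brushtop [ 0.49165869 -0.24296608  0.22092128] [ 0.48298089 -0.25411569  0.20572468] [ 0.50213023 -0.23535345  0.22874687] 80
stand [ 0.49358821 -0.24363381  0.03597451] [ 0.45294502 -0.28577342  0.03001327] [ 0.53423139 -0.2014942   0.04193575] 239
att [0.61436713 0.01349246 1.34730038]
scene tall [5.639e-01 2.207e-01 3.480e-02 1.075e-01 2.270e+02] short [5.907e-01 2.770e-02 3.470e-02 6.390e-02 1.800e+02]
brushtop [ 0.50132601 -0.24504     0.21935166] [ 0.48951844 -0.25514322  0.2053498 ] [ 0.50849202 -0.23614067  0.22810953] 88
stand [ 0.49940534 -0.24462408  0.03589828] [ 0.45730021 -0.28628549  0.03015017] [ 0.54151046 -0.20296267  0.0416464 ] 249
```

View pics/top1.png

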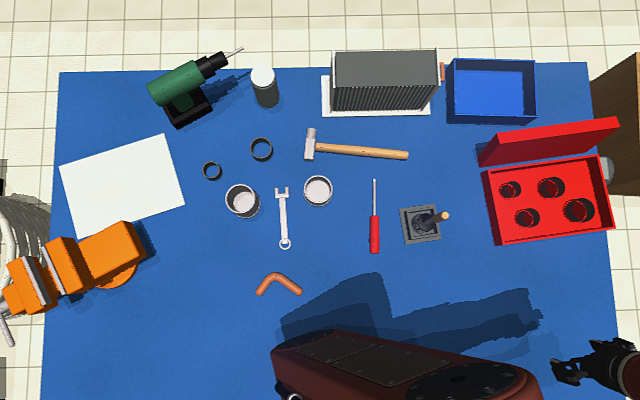

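View pics/scene1.png

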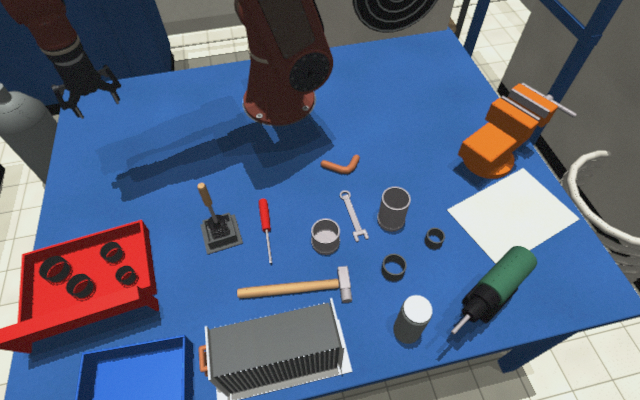

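>>> step_arm([
  [0.9,0.8,0.4,0,0,0.15,-1],
  [1,0.8,0.4,0,0,0.15,-1],
  [1,0.8,0.4,0,0,0.15,-1],
  [1,0.8,0.4,0,0,0.15,-1],
  [1,0.8,0.4,0,0,0.15,-1],
  [1,0.8,0.4,0,0,0.15,-1],
  [1,0.8,0.4,0,0,0.15,-1],
  [1,0.8,0.2,0,0,0.15,-1],
  [1,0.8,0,0,0,0.15,-1],
  [1,0.8,0,0,0,0.15,-1],
])

```text
t: 2.55
ee_pos: [0.3986, -0.3249, 0.2914]
orientation: [3.142, 0.0, 1.967]
contact_force: [0.6, 1.1, -0.3]
finger_gap: 0.0852
finger_force: 0.0
```

>>> step_arm([
  [1,0.8,0,0,0,0,-1],
  [1,0.8,0,0,0,0,-1],
  [1,0.8,0,0,0,0,-1],
  [1,0.8,0,0,0,0,-1],
  [0.9,0.8,0,0,0,0,-1],
  [0,0,0,0,0,0,-1],
  [0,0,0,0,0,0,-1],
  [0,0,0,0,0,0,-1],
])

```text
t: 3.55
ee_pos: [0.4955, -0.246, 0.2914]
orientation: [-3.141, 0.0, 1.961]
contact_force: [-0.1, -0.5, 0.7]
finger_gap: 0.0854
finger_force: 0.0
```

>>> step_arm([
  [0.05,0.05,-1,0,0,0,-1],
  [0,0,-1,0,0,0,-1],
  [0,0,-1,0,0,0,-1],
  [0,0,-1,0,0,0,-1],
  [0,0,-1,0,0,0,-1],
  [0,0,-1,0,0,0,-1],
  [0,0,-0.25,0,0,0,-1],
  [0,0,0,0,0,0,-1],
])

```text
t: 4.55
ee_pos: [0.4968, -0.2447, 0.1666]
orientation: [-3.142, 0.0, 1.961]
contact_force: [0.4, 0.4, 0.7]
finger_gap: 0.0854
finger_force: 0.0
```

>>> step_arm([
  [0,0,0,0,0,0,0],
  [0,0,0,0,0,0,0.3],
  [0,0,0,0,0,0,0.6],
  [0,0,0,0,0,0,1],
  [0,0,0,0,0,0,1],
  [0,0,0,0,0,0,1],
  [0,0,0,0,0,0,1],
], force=50)

```text
t: 5.42
ee_pos: [0.497, -0.2446, 0.1665]
orientation: [-3.141, 0.0, 1.962]
contact_force: [-2.7, -1.2, 5.5]
finger_gap: 0.0189
finger_force: 49.6
```

Run:
```python
from h import *; from cell import grab_frame,telemetry
import cv2
s=telemetry.sense();print(s['ee_pos'],s['contact_force'],s['finger_gap'],s['finger_force'],s['qpos'])
cv2.imwrite('pics/s2.png',grab_frame('scene')['pixels'][120:290,130:350].repeat(3,0).repeat(3,1))
```

```text
[ 0.49698844 -0.2445998   0.16654289] [-2.67063319 -1.15087772  5.51292459] 0.01886196014612595 49.613500870764256 [-5.89128434e-01  3.88418499e-01 -1.87534750e-01  9.94526564e-01
 -3.74974909e-04  5.90957953e-01]
```

View pics/s2.png

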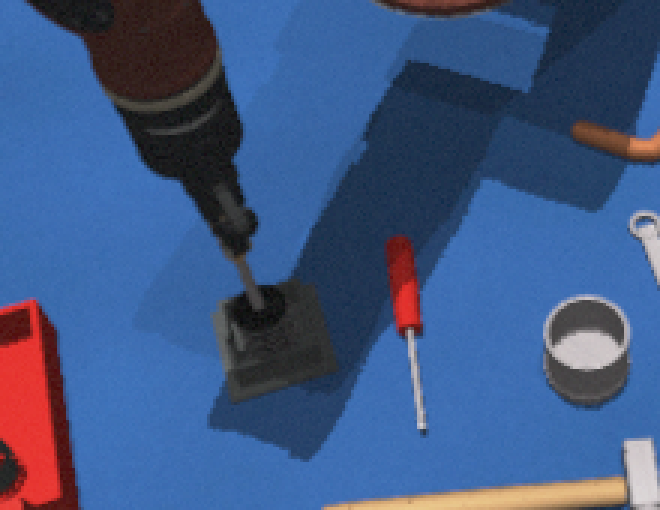

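>>> step_arm([
  [0,0,0.5,0,0,0,1],
  [0,0,1,0,0,0,1],
  [0,0,1,0,0,0,1],
  [0,0,1,0,0,0,1],
  [0,0,1,0,0,0,1],
  [0,0,1,0,0,0,1],
  [0,0,1,0,0,0,1],
  [0,0.4,0.5,0,0,0,1],
  [0,0.8,0,0,0,0,1],
  [0,0.8,0,0,0,0,1],
])

```text
t: 6.72
ee_pos: [0.4966, -0.2028, 0.3055]
orientation: [-3.141, -0.001, 1.962]
contact_force: [0.4, 0.4, -2.8]
finger_gap: 0.0187
finger_force: 49.0
```

>>> step_arm([
  [0.15,1,0,0,0,0,1],
  [0.15,1,0,0,0,0,1],
  [0.15,1,0,0,0,0,1],
  [0.15,1,0,0,0,0,1],
  [0.15,1,0,0,0,0,1],
  [0.15,1,0,0,0,0,1],
  [0.15,1,0,0,0,0,1],
  [0.15,1,0,0,0,0,1],
  [0.15,1,0,0,0,0,1],
  [0.15,1,0,0,0,0,1],
])

```text
t: 7.98
ee_pos: [0.527, -0.0028, 0.3063]
orientation: [3.142, -0.0, 1.962]
contact_force: [0.1, 0.3, -0.7]
finger_gap: 0.0184
finger_force: 49.0
```

>>> step_arm([
  [0.15,1,0,0,0,0,1],
  [0.15,1,0,0,0,0,1],
  [0.15,1,0,0,0,0,1],
  [0.15,1,0,0,0,0,1],
  [0.15,1,0,0,0,0,1],
  [0.15,1,0,0,0,0,1],
  [0.15,1,0,0,0,0,1],
  [0.15,1,0,0,0,0,1],
  [0.15,1,0,0,0,0,1],
  [0.15,1,0,0,0,0,1],
])

```text
t: 9.22
ee_pos: [0.5572, 0.1969, 0.3063]
orientation: [-3.142, 0.0, 1.962]
contact_force: [0.2, 0.2, -1.6]
finger_gap: 0.0185
finger_force: 49.0
```

>>> step_arm([
  [0.1,0.65,0,0,0,0,1],
  [0.1,0.6,0,0,0,0,1],
  [0,0,0,0,0,0,1],
  [0,0,0,0,0,0,1],
  [0,0,0,0,0,0,1],
])

```text
t: 9.85
ee_pos: [0.561, 0.22, 0.3064]
orientation: [3.142, 0.0, 1.961]
contact_force: [-0.2, 0.1, -1.7]
finger_gap: 0.0185
finger_force: 49.0
```

Run:
```python
from h import *; from cell import grab_frame,telemetry,models
import cv2
s=telemetry.sense();print(s['ee_pos'],s['contact_force'],s['finger_gap'],s['finger_force'],s['qpos'])
for n in ['top','scene']:
    p=grab_frame(n); w=cloud(p)
    print(n,'tall',fit(near(w,.56,.222,.05,.1,.118)))
    for l in ['brush_foot','tall_shell_mouth']: print(l,[(np.round(d['point'],3).tolist(),round(d['conf'],2)) for d in models.mark_of(p,l)[:2]])
    for a,b in [(.13,.15),(.15,.17),(.17,.19),(.2,.22),(.22,.25),(.25,.27)]:
        q=near(w,.56,.222,.045,a,b); print(a,q.mean(0).round(4),q.min(0).round(4),q.max(0).round(4),len(q))
    cv2.imwrite(f'pics/{n}3.png',p['pixels'])
a=cv2.imread('pics/top3.png')[100:260,160:360]; b=cv2.imread('pics/scene3.png')[60:260,320:480]
cv2.imwrite('pics/c3.png',np.hstack([cv2.resize(a,(400,320)),cv2.resize(b,(384,480))[:320] if 0 else cv2.resize(b,(256,320))]))
```

```text
[0.56102321 0.22004648 0.30643066] [-0.17447878  0.06351307 -1.67893885] 0.01845237123202445 48.99661559611559 [ 2.52590771e-01  4.21038415e-01  2.32885450e-01  1.38256890e+00
 -1.33277448e-04  1.43326938e+00]
att [ 0.13807121 -0.006728   -1.59331655]
top tall [5.561e-01 2.220e-01 3.470e-02 1.082e-01 1.080e+02]
brush_foot [([0.557, 0.219, 0.147], 0.56)]
tall_shell_mouth [([0.557, 0.224, 0.112], 0.81)]
0.13 [0.5529 0.1994 0.1481] [0.5393 0.1954 0.146 ] [0.5677 0.2053 0.1494] 5
0.15 [0.5427 0.2058 0.1596] [0.5328 0.1952 0.1505] [0.5638 0.2281 0.1686] 31
0.17 [0.5451 0.2039 0.1791] [0.5334 0.1953 0.1701] [0.5703 0.2226 0.1898] 36
0.2 [0.5586 0.2103 0.2044] [0.5346 0.1969 0.2001] [0.5803 0.2244 0.2195] 177
0.22 [0.5569 0.2155 0.2344] [0.5541 0.215  0.2259] [0.5596 0.2165 0.2414] 7
0.25 [0.5556 0.2156 0.2519] [0.5556 0.2156 0.2519] [0.5556 0.2156 0.2519] 1
att [0.61436713 0.01349246 1.34730038]
scene tall [5.639e-01 2.208e-01 3.480e-02 1.077e-01 1.540e+02]
brush_foot [([0.562, 0.22, 0.149], 0.73), ([0.52, 0.122, -0.001], 0.28)]
tall_shell_mouth [([0.56, 0.22, 0.109], 0.95)]
0.13 [0.5824 0.2161 0.1473] [0.5792 0.204  0.1441] [0.586  0.231  0.1492] 4
0.15 [0.5795 0.2094 0.1602] [0.5521 0.1936 0.1504] [0.5886 0.2379 0.17  ] 96
0.17 [0.5793 0.2095 0.18  ] [0.5558 0.1942 0.1702] [0.5889 0.2389 0.1897] 100
0.2 [0.5673 0.217  0.2052] [0.5399 0.1944 0.2   ] [0.588  0.2429 0.2196] 241
0.22 [0.5666 0.2174 0.2355] [0.5611 0.2146 0.22  ] [0.5703 0.2237 0.2498] 37
0.25 [0.5671 0.2178 0.2609] [0.5631 0.2143 0.2502] [0.57   0.2235 0.2699] 25
```

View pics/c3.png

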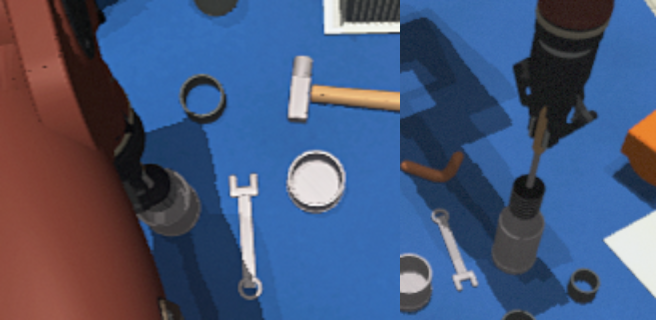

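Run:
```python
from h import *; from cell import grab_frame
from scipy.optimize import least_squares as L
for n in ['top','scene']:
    w=cloud(grab_frame(n))
    t=fit(near(w,.56,.222,.05,.1,.118))
    for a,b in [(.15,.175),(.175,.2)]:
        q=near(w,.56,.22,.04,a,b)
        r=L(lambda c:np.hypot(q[:,0]-c[0],q[:,1]-c[1])-.024,[.56,.22],loss='soft_l1',f_scale=.001)
        print(n,t[:2],a,r.x.round(4),'shell-brush',(t[:2]-r.x).round(4))
```

```text
att [ 0.13807121 -0.006728   -1.59331655]
top [0.5562 0.222 ] 0.15 [0.5573 0.2201] shell-brush [-0.0011  0.0019]
top [0.5562 0.222 ] 0.175 [0.5573 0.2202] shell-brush [-0.0011  0.0018]
att [0.61436713 0.01349246 1.34730038]
scene [0.5638 0.2208] 0.15 [0.5632 0.2195] shell-brush [0.0006 0.0013]
scene [0.5638 0.2208] 0.175 [0.5632 0.2195] shell-brush [0.0006 0.0013]
```

>>> step_arm([
  [0,0.08,-0.75,0,0,0,1],
  [0,0,-1,0,0,0,1],
  [0,0,-1,0,0,0,1],
  [0,0,-1,0,0,0,1],
  [0,0,-1,0,0,0,1],
  [0,0,-1,0,0,0,1],
  [0,0,-0.6,0,0,0,1],
  [0,0,-0.45,0,0,0,1],
  [0,0,0,0,0,0,1],
  [0,0,0,0,0,0,1],
])

```text
t: 11.5
ee_pos: [0.5614, 0.2223, 0.1709]
orientation: [3.141, 0.0, 1.962]
contact_force: [0.3, 0.1, -0.6]
finger_gap: 0.0185
finger_force: 49.0
```

>>> step_arm([
  [0,0,0,0,0,0,1],
  [0,0,0.5,0,0,0,1],
  [0,0,1,0,0,0,1],
  [0,0,1,0,0,0,1],
  [0,0,1,0,0,0,1],
  [0,0,1,0,0,0,1],
  [0,0,0,0,0,0,1],
  [0,0,0,0,0,0,1],
])

```text
t: 12.5
ee_pos: [0.5608, 0.2221, 0.2599]
orientation: [-3.141, -0.0, 1.962]
contact_force: [-0.6, -0.2, -2.2]
finger_gap: 0.0186
finger_force: 49.1
```

>>> step_arm([
  [0,0,-1,0,0,0,1],
  [0,0,-1,0,0,0,1],
  [0,0,-1,0,0,0,1],
  [0,0,-0.8,0,0,0,1],
  [0,0,-0.75,0,0,0,1],
  [0,0,0,0,0,0,1],
  [0,0,0,0,0,0,1],
  [0,0,0,0,0,0,1],
])

```text
t: 13.5
ee_pos: [0.5611, 0.2222, 0.1695]
orientation: [3.141, 0.0, 1.962]
contact_force: [0.3, -0.4, -2.1]
finger_gap: 0.0186
finger_force: 49.0
```

>>> step_arm([
  [0,0,0,0,0,0,1],
  [0,0,0.5,0,0,0,1],
  [0,0,1,0,0,0,1],
  [0,0,1,0,0,0,1],
  [0,0,1,0,0,0,1],
  [0,0,1,0,0,0,1],
  [0,0,0,0,0,0,1],
  [0,0,0,0,0,0,1],
])

```text
t: 14.5
ee_pos: [0.5608, 0.2222, 0.2588]
orientation: [-3.141, -0.0, 1.962]
contact_force: [0.1, 0.0, -1.8]
finger_gap: 0.0185
finger_force: 49.0
```

>>> step_arm([
  [0,0,-1,0,0,0,1],
  [0,0,-1,0,0,0,1],
  [0,0,-1,0,0,0,1],
  [0,0,-0.8,0,0,0,1],
  [0,0,-0.7,0,0,0,1],
  [0,0,0,0,0,0,1],
  [0,0,0,0,0,0,1],
  [0,0,0,0,0,0,1],
])

```text
t: 15.5
ee_pos: [0.5613, 0.2223, 0.1697]
orientation: [3.141, 0.0, 1.962]
contact_force: [0.4, 0.1, -1.9]
finger_gap: 0.019
finger_force: 49.0
```

>>> step_arm([
  [0,0,0.5,0,0,0,1],
  [0,0,1,0,0,0,1],
  [0,0,1,0,0,0,1],
  [0,0,1,0,0,0,1],
  [0,0,1,0,0,0,1],
  [0,0,1,0,0,0,1],
  [0,0,1,0,0,0,1],
  [0,0,0.3,0,0,0,1],
  [0,-0.35,0,0,0,0,1],
  [0,-0.7,0,0,0,0,1],
])

```text
t: 16.75
ee_pos: [0.5606, 0.2006, 0.3045]
orientation: [-3.14, -0.0, 1.962]
contact_force: [0.8, 0.1, -2.3]
finger_gap: 0.0188
finger_force: 49.0
```

>>> step_arm([
  [-0.15,-1,0,0,0,0,1],
  [-0.15,-1,0,0,0,0,1],
  [-0.15,-1,0,0,0,0,1],
  [-0.15,-1,0,0,0,0,1],
  [-0.15,-1,0,0,0,0,1],
  [-0.15,-1,0,0,0,0,1],
  [-0.15,-1,0,0,0,0,1],
  [-0.15,-1,0,0,0,0,1],
  [-0.15,-1,0,0,0,0,1],
  [-0.15,-1,0,0,0,0,1],
])

```text
t: 18.0
ee_pos: [0.5307, -0.0001, 0.3053]
orientation: [3.142, 0.0, 1.962]
contact_force: [1.5, 0.2, -1.8]
finger_gap: 0.0187
finger_force: 49.0
```

>>> step_arm([
  [-0.15,-1,0,0,0,0,1],
  [-0.15,-1,0,0,0,0,1],
  [-0.15,-1,0,0,0,0,1],
  [-0.15,-1,0,0,0,0,1],
  [-0.15,-1,0,0,0,0,1],
  [-0.15,-1,0,0,0,0,1],
  [-0.15,-1,0,0,0,0,1],
  [-0.15,-1,0,0,0,0,1],
  [-0.15,-1,0,0,0,0,1],
  [-0.15,-1,0,0,0,0,1],
])

```text
t: 19.25
ee_pos: [0.5007, -0.2001, 0.3053]
orientation: [-3.142, -0.0, 1.962]
contact_force: [-0.4, 0.4, -2.3]
finger_gap: 0.0186
finger_force: 49.0
```

>>> step_arm([
  [-0.1,-0.9,0,0,0,0,1],
  [-0.1,-0.9,0,0,0,0,1],
  [-0.02,-0.5,0,0,0,0,1],
  [0,0,0,0,0,0,1],
  [0,0,0,0,0,0,1],
  [0,0,0,0,0,0,1],
])

```text
t: 20.0
ee_pos: [0.4967, -0.2442, 0.3054]
orientation: [3.141, -0.0, 1.962]
contact_force: [-0.3, -0.3, -1.8]
finger_gap: 0.0188
finger_force: 49.1
```

Run:
```python
from h import *; from cell import grab_frame,telemetry
from scipy.optimize import least_squares as L
import cv2
print(telemetry.sense()['ee_pos'])
im=[]
for n in ['top','scene']:
    p=grab_frame(n); w=cloud(p); im.append(p['pixels'])
    x,y=(.4936,-.2436) if n=='top' else (.4994,-.2446)
    for a,b in [(.15,.175),(.175,.2)]:
        q=near(w,.497,-.245,.04,a,b)
        r=L(lambda c:np.hypot(q[:,0]-c[0],q[:,1]-c[1])-.024,[.497,-.245],loss='soft_l1',f_scale=.001)
        print(n,a,r.x.round(4),len(q),'stand-brush',(np.array([x,y])-r.x).round(4))
    print('tall',fit(near(w,.56,.222,.05,.1,.118)))
cv2.imwrite('pics/c4.png',np.hstack([cv2.resize(im[0][150:290,360:500],(360,360)),cv2.resize(im[1][120:280,140:300],(360,360))]))
```

```text
[ 0.49670393 -0.24424827  0.3054152 ]
att [ 0.13807121 -0.006728   -1.59331655]
top 0.15 [ 0.4944 -0.2442] 59 stand-brush [-0.0008  0.0006]
top 0.175 [ 0.4945 -0.2442] 81 stand-brush [-0.0009  0.0006]
tall [5.562e-01 2.220e-01 3.480e-02 1.081e-01 1.780e+02]
att [0.61436713 0.01349246 1.34730038]
scene 0.15 [ 0.4993 -0.2452] 125 stand-brush [0.0001 0.0006]
scene 0.175 [ 0.4992 -0.2449] 140 stand-brush [0.0002 0.0003]
tall [5.638e-01 2.208e-01 3.490e-02 1.076e-01 2.220e+02]
```

View pics/c4.png

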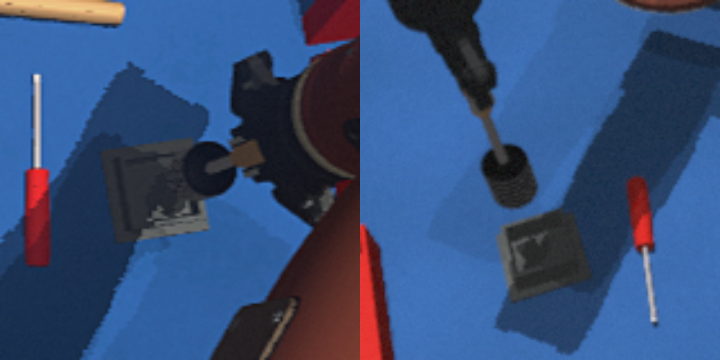

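The brush hangs upright over the stand's centre (top view at about (210,168), scene view at about (510,180)). The tall shell has not moved.

>>> step_arm([
  [0,0,-0.9,0,0,0,1],
  [0,0,-1,0,0,0,1],
  [0,0,-1,0,0,0,1],
  [0,0,-1,0,0,0,1],
  [0,0,-1,0,0,0,1],
  [0,0,-1,0,0,0,1],
  [0,0,-0.6,0,0,0,1],
  [0,0,-0.4,0,0,0,1],
  [0,0,0,0,0,0,1],
  [0,0,0,0,0,0,1],
])

```text
t: 21.35
ee_pos: [0.497, -0.245, 0.1679]
orientation: [3.141, 0.001, 1.962]
contact_force: [-0.0, -0.6, -1.2]
finger_gap: 0.0187
finger_force: 49.0
```

>>> step_arm([
  [0,0,-0.05,0,0,0,1],
  [0,0,-0.03,0,0,0,1],
  [0,0,0,0,0,0,1],
  [0,0,0,0,0,0,0.3],
  [0,0,0,0,0,0,0],
  [0,0,0,0,0,0,-0.5],
  [0,0,0,0,0,0,-1],
  [0,0,0,0,0,0,-1],
  [0,0,0,0,0,0,-1],
  [0,0,0,0,0,0,-1],
])

```text
t: 22.6
ee_pos: [0.4966, -0.2448, 0.1657]
orientation: [3.142, 0.0, 1.962]
contact_force: [0.4, 0.3, -0.4]
finger_gap: 0.0854
finger_force: 0.0
```

>>> step_arm([
  [0,0,0.5,0,0,0,-1],
  [0,0,0.5,0,0,0,-1],
  [0,0,1,0,0,0,-1],
  [0,0,1,0,0,0,-1],
  [0,0,1,0,0,0,-1],
  [0,0,1,0,0,0,-1],
  [0,0,1,0,0,0,-1],
  [0,0,1,0,0,0,-1],
  [0,0,0,0,0,0,-1],
  [0,0,0,0,0,0,-1],
])

```text
t: 23.85
ee_pos: [0.4964, -0.2447, 0.3053]
orientation: [-3.141, -0.0, 1.962]
contact_force: [-0.2, -0.0, -0.5]
finger_gap: 0.0854
finger_force: 0.0
```

Run:
```python
from h import *; from cell import grab_frame,telemetry,models
import cv2
s=telemetry.sense();print(s['ee_pos'],s['finger_gap'],s['contact_force'])
im=[]
for n in ['top','scene']:
    p=grab_frame(n); im.append(p['pixels'])
    for l in ['brush_foot','brush_handle','stand_floor']: print(n,l,[(np.round(d['point'],3).tolist(),round(d['conf'],2)) for d in models.mark_of(p,l)[:2]])
cv2.imwrite('pics/c5.png',np.hstack([cv2.resize(im[0][150:290,360:500],(360,360)),cv2.resize(im[1][120:280,140:300],(360,360))]))
```

```text
[ 0.49643941 -0.24471131  0.30529223] 0.08538053740920376 [-0.15328527 -0.00843484 -0.45134539]
top brush_foot [([0.494, -0.249, 0.009], 0.89), ([0.498, -0.244, 0.005], 0.62)]
top brush_handle [([0.496, -0.245, 0.185], 0.66)]
top stand_floor [([0.497, -0.243, 0.002], 0.69), ([0.559, 0.223, 0.006], 0.58)]
scene brush_foot [([0.499, -0.245, 0.009], 0.84)]
scene brush_handle [([0.5, -0.246, 0.187], 0.98), ([0.354, 0.117, 0.001], 0.37)]
scene stand_floor [([0.496, -0.242, 0.004], 0.68), ([0.52, -0.127, 0.004], 0.58)]
```

View pics/c5.png

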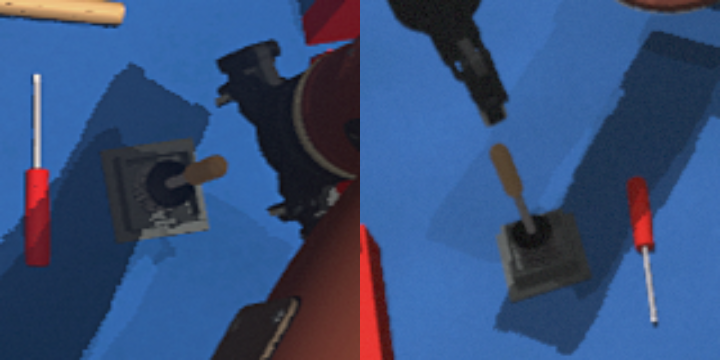

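The brush stands upright in the stand (top view at about (165,183), scene view at about (530,230)), and the gripper is clear above it.

```bash
python3 -c "
from cell import hand_in
print(hand_in())"
```

```text
the job is handed in; nothing more can be done
None
```

I scrubbed the tall shell to the bottom three times, stood the brush upright in its square stand, let go, and handed the job in at about 24 s. The hand-in gave no verdict.

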